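# Crank three locating balls out of a rotary ball feeder

### The arm

A 6-joint arm with a two-finger parallel gripper is mounted at the origin on the work surface. World frame = base frame: x ahead of the robot, y to its left, z up, the work surface at z = 0. Lengths are in m, angles in degrees, forces in N, time in s.
With the tool pointing down it reaches from about 0.3 to 0.75 m from the base axis. Payload 8.5 kg.
Tool frame: the origin (TCP) lies at the very end of the fingers, on their centre line; the grasp point (between the pads) lies 19 mm behind it (env.pinch_z is the distance from the TCP to the grasp point, in m); z points along the fingers, y is the line along which they close (so a half turn about z gives the same grasp; the last joint's range is limited). The gripper opens to 85 mm and grips with 20 to 120 N. Pads are 22 mm wide; open, the fingers measure 114 mm over their backs; the gripper's body (76 mm by 85 mm) begins 54 mm behind the grasp point. The pads swing forward as they close: fully open they stand 13 mm farther back than shut.
Start: joints at [-84.586, 21.807, 74.336, -0, 83.858, -12.336], TCP at [0.168, -0.524, 0.231] pointing down, gripper open.
Joint ranges: [-178.18, 178.18], [-50.72, 133.34], [12.68, 142.11], [-81.47, 261.47], [9.98, 163.14], [-165.26, 165.26]. Speed limits (degrees/s): [136.94, 136.94, 180, 180, 180, 180].

### API

Orientations are given as a 3x3 rotation matrix whose columns are the frame's x, y, z axes.
In Python, from rig import env, viewer gives the robot as it stands.
- The arm moves only by the tool drive_tool, never from a script. Its argument "series" is a list of rows, each a list of 3 entries, a list of its own where there are three numbers: the shift along the tool's x, y, z in m, then the turn about the tool's z in degrees, then the finger opening in m, from 0 to 0.0854. A call has 1 to 20 rows; each row is the pose to reach, as a shift and turn from the pose commanded when the call began, along the tool's axes at that moment; what a row does not reach only later rows make up. A row lasts 1/10 s, in which the tool goes at most 50 mm and 8.59 degrees, less where a joint would pass 70% of its speed; a pose out of reach is approached as far as the arm can. A call with a gripper value outside its range is refused whole. The fingers move at their own pace and stop on an object; "newtons" is the grip in N (left out, the last holds). Time passes only in rows, so rows that repeat a pose let the fingers close. It gives the time, the measured TCP pose, the force, the opening and the grip force at its end, in the units of the state.
- env.observe(): the state, without advancing time (a new reading comes with each control period).
- viewer.get_image(name): name is "side" or "top" or "wrist"; returns a dict with "img" (480x640x3 uint8, red, green, blue), "depth" (480x640 float32, m along the optical axis (not along the pixel's ray), 0 where there is no reading), "camera_matrix" (3x3 intrinsics, pixels), "distortion" ([k1, k2, p1, p2, k3] as OpenCV has them; the pictures are not rectified), "rvec" (rotation vector, rad) and "tvec" (3), from world to camera coordinates, as OpenCV has them. Camera axes: x right, y down, z forward; pixel columns grow to the right and rows downward; lengths in m; the calibration is good to about 2 mm. A picture is of the moment at which its call begins.
- env.close_job(): hands the job in; it is judged then, once.
The state is a dict: "time_s": time; "q": joint angles; "qvel": joint speeds; "joint_efforts": joint torques, N m; "position": TCP position; "tool_rot": TCP orientation; "ft_force": force on the tool from outside, world axes, zero at the start; "wrist_torque": the same for the moment, N m; "grip_width": finger opening in m; "gripper_force": force on a finger pad.
Only numpy, scipy, OpenCV 4.12 (cv2) and the standard library are available. Lean on these libraries where they do the work, as an engineer would, in place of code of your own. Each camera call takes 0.05 s, during which the arm holds its last target. There are 200 camera calls.

### The job

A wafer stage needs three locating balls. Set the round dish on the table under the end of the ball feeder's chute, its near rim just beneath the chute's lip, then turn the feeder's drum slowly by its crank, never faster than about a sixth of a turn per second, so that the steel balls roll down into the dish one at a time. Stop when exactly three balls are in the dish: the other two stay in the drum, no ball is spilled, and the other things on the bench are left alone.

Things in the scene. Friction and masses are not known exactly. Their poses are not given: they have to be found in the camera images.
- feeder: Fixed aluminium ball feeder: round base plate (136 mm across, 10 mm thick) and column carry a square drum floor, 136 mm wide, its top 100 mm above the table, with a wall of 136 mm outer diameter that rises to 123 mm. From under the floor a steel chute, 32 mm wide, slopes 16 degrees down and out along the feeder's +y axis. Origin: on the table, on the vertical drum axis; z up.
- slot (a point): Middle of the slot in the drum floor, 30 mm wide, through which balls drop one by one onto the chute; 52 mm from the drum axis along the feeder's +y, 100 mm above the table. A ball drops about 0.2 rad before its pocket is centred on the slot and reaches the dish within about a second.
- spout (a point): Lower end of the chute: the middle of its floor at the lip, 125 mm from the drum axis along the feeder's +y and 48.5 mm above the table; the chute's side walls rise 16 mm above its floor. Underneath, at the lip, 44 mm are free. Its axes are the feeder's (+y points out of the chute).
- dish_place (a point): Point on the table 47 mm beyond the lip of the chute (172 mm from the drum axis along the feeder's +y): with the dish centred here the lip overhangs the dish by 18 mm and balls fall well inside it; up to 25 mm aside or farther out is still good, but no more than 10 mm nearer, or balls may jam between post and lip. Axes are the feeder's.
- drum (a joint): Angle of the drum: 0 at the start of every run, grows anticlockwise seen from above; either way will do; no stop within a turn; it stays where it is left; resistance at the crank 1 to 2 N. One ball drops per 60 degrees, the first after 0.4 to 1.2 rad.
- drum_top (a point): Centre of the drum's top, 122 mm above the table, on the drum axis. The drum is a black star wheel inside the ring wall with six pockets, one every 60 degrees, open at the top and rim, centred 52 mm from the axis. The pocket on this point's +y side is empty and starts within 0.35 rad of the slot; the others hold one ball each.
- crank_grip (a point): Point to grip on the crank: a white upright round pin, 14 mm in diameter, on a flat steel arm on the drum, 45 mm from the drum axis, opposite the empty pocket. The pin runs from 128 to 175 mm above the table (the arm's top is at 128 mm); this point is on its axis at 156 mm. It turns with the drum: the pin rotates between the fingers when led round the drum axis.
- dish: Loose round aluminium dish, 130 mm in diameter, 28 mm high, wall 4 mm, floor 5 mm thick, 0.2 to 0.4 kg, with an upright round lifting post of 14 mm diameter at its centre that rises to 65 mm above its underside. Origin: centre of the underside; z up.
- dish_post (a point): Point on the axis of the dish's post to grip it by, 50 mm above the dish's underside (15 mm below the post's top).
- dish_center (a point): Centre of the dish's inner floor, 5 mm above its underside, at the foot of the post.
- ball1_center (a point): Centre of one of the five like steel balls, 18 mm in diameter, 24 g; it is 109 mm above the table while in the drum and about 14 mm when lying in the dish.
- ball2_center (a point): Centre of one of the five like steel balls, 18 mm in diameter, 24 g; it is 109 mm above the table while in the drum and about 14 mm when lying in the dish.
- ball3_center (a point): Centre of one of the five like steel balls, 18 mm in diameter, 24 g; it is 109 mm above the table while in the drum and about 14 mm when lying in the dish.
- ball4_center (a point): Centre of one of the five like steel balls, 18 mm in diameter, 24 g; it is 109 mm above the table while in the drum and about 14 mm when lying in the dish.
- ball5_center (a point): Centre of one of the five like steel balls, 18 mm in diameter, 24 g; it is 109 mm above the table while in the drum and about 14 mm when lying in the dish.
- cassette: Bystander: open black wafer cassette with copper-coloured wafers, 110 x 100 x 105 mm. Origin: centre of the underside.
- keypad: Bystander: flat black keypad, 90 x 120 x 19 mm. Origin: centre of the underside.
- wafer_box: Bystander: round flat grey wafer box, 116 mm in diameter, 26 mm high. Origin: centre of the underside.
Mind the look-alikes: they are no part of the job. Leave any blue or green look-alike of the dish alone. Leave any brown or turquoise look-alike of the feeder alone.

How it is judged (in metres and radians):
On the way, in this order (a step that is already met when the one before it is completed fails the run):
1. the dish stands on the table under the end of the chute, all five balls still in the drum (horizontal distance between dish_center and dish_place below 0.035 m and height (world z) of dish_center below 0.01 m and angle between dish's own z axis and vertical below 0.1 rad and height (world z) of each of ball1_center, ball2_center, ball3_center, ball4_center, ball5_center above 0.1 m), for 0.2 s.
2. a first ball is in the dish (horizontal distance between dish_center and dish_place below 0.035 m and height (world z) of dish_center below 0.01 m and angle between dish's own z axis and vertical below 0.1 rad and ((horizontal distance between ball1_center and dish_center below 0.06 m and height (world z) of ball1_center below 0.04 m) or (horizontal distance between ball5_center and dish_center below 0.06 m and height (world z) of ball5_center below 0.04 m))), for 0.1 s.
3. then, later, a second ball is in it too (horizontal distance between dish_center and dish_place below 0.035 m and height (world z) of dish_center below 0.01 m and angle between dish's own z axis and vertical below 0.1 rad and (((horizontal distance between ball1_center and dish_center below 0.06 m and height (world z) of ball1_center below 0.04 m) and (horizontal distance between ball2_center and dish_center below 0.06 m and height (world z) of ball2_center below 0.04 m)) or ((horizontal distance between ball1_center and dish_center below 0.06 m and height (world z) of ball1_center below 0.04 m) and (horizontal distance between ball5_center and dish_center below 0.06 m and height (world z) of ball5_center below 0.04 m)) or ((horizontal distance between ball5_center and dish_center below 0.06 m and height (world z) of ball5_center below 0.04 m) and (horizontal distance between ball4_center and dish_center below 0.06 m and height (world z) of ball4_center below 0.04 m)))), for 0.1 s.
At the end, for the whole second after the job is handed in: The dish stands upright on the table with its centre within 35 mm of the place under the chute's end; exactly three balls lie inside it (within 60 mm of its centre) and the other two are still in the drum (centres above 100 mm); the drum and dish are at rest and the balls slower than 0.15 m/s (horizontal distance between dish_center and dish_place below 0.035 m and height (world z) of dish_center below 0.01 m and angle between dish's own z axis and vertical below 0.1 rad and ((((horizontal distance between ball1_center and dish_center below 0.06 m and height (world z) of ball1_center below 0.04 m) and (horizontal distance between ball2_center and dish_center below 0.06 m and height (world z) of ball2_center below 0.04 m) and (horizontal distance between ball3_center and dish_center below 0.06 m and height (world z) of ball3_center below 0.04 m)) and height (world z) of each of ball4_center, ball5_center above 0.1 m) or (((horizontal distance between ball1_center and dish_center below 0.06 m and height (world z) of ball1_center below 0.04 m) and (horizontal distance between ball2_center and dish_center below 0.06 m and height (world z) of ball2_center below 0.04 m) and (horizontal distance between ball5_center and dish_center below 0.06 m and height (world z) of ball5_center below 0.04 m)) and height (world z) of each of ball3_center, ball4_center above 0.1 m) or (((horizontal distance between ball1_center and dish_center below 0.06 m and height (world z) of ball1_center below 0.04 m) and (horizontal distance between ball5_center and dish_center below 0.06 m and height (world z) of ball5_center below 0.04 m) and (horizontal distance between ball4_center and dish_center below 0.06 m and height (world z) of ball4_center below 0.04 m)) and height (world z) of each of ball2_center, ball3_center above 0.1 m) or (((horizontal distance between ball5_center and dish_center below 0.06 m and height (world z) of ball5_center below 0.04 m) and (horizontal distance between ball4_center and dish_center below 0.06 m and height (world z) of ball4_center below 0.04 m) and (horizontal distance between ball3_center and dish_center below 0.06 m and height (world z) of ball3_center below 0.04 m)) and height (world z) of each of ball1_center, ball2_center above 0.1 m)) and linear speed of each of ball1, ball2, ball3, ball4, ball5 below 0.15 m/s and linear speed of dish below 0.02 m/s and velocity of joint drum between -0.1 and 0.1 rad/s); the robot touches nothing.
It fails at once if the drum turns faster than 2.5 rad/s (0.4 turn per second) (velocity of joint drum above 2.5 rad/s or velocity of joint drum below -2.5 rad/s).
It fails at once if a ball is spilled outside the dish ((height (world z) of ball1_center below 0.04 m and horizontal distance between ball1_center and dish_center above 0.077 m) or (height (world z) of ball2_center below 0.04 m and horizontal distance between ball2_center and dish_center above 0.077 m) or (height (world z) of ball3_center below 0.04 m and horizontal distance between ball3_center and dish_center above 0.077 m) or (height (world z) of ball4_center below 0.04 m and horizontal distance between ball4_center and dish_center above 0.077 m) or (height (world z) of ball5_center below 0.04 m and horizontal distance between ball5_center and dish_center above 0.077 m)).
It fails at once if a bystander (cassette, keypad, wafer box) is moved more than 30 mm (distance of any of cassette, keypad, wafer_box from where it was at the start of the episode above 0.03 m).
It also fails if it takes over 67 s, if anything falls off the work surface, if the arm or the gripper's body presses on something with over 40 N, if the wrist force passes 120 N, or if a joint passes its speed limit or range.

## Working session

There is one attempt and no reset: what is moved stays moved. The work goes in short steps, Python scripts to look and compute and a tool call to move; the robot and the scene stay as the last step left them, time stands still between calls to the robot, and variables do not carry over. Pictures are saved under pics/ and viewed, at most 10 in all, crops included, and the job is handed in when it is done.

Besides the shell and the picture viewer there is one more tool, called after "Emit:" as a command line: name --argument value ..., lists and objects as JSON in quotes. drive_tool: Moves the arm, as the interface text tells. Its arguments: {"type":"object","properties":{"series":{"type":"array"},"newtons":{"type":"number"}},"required":["series"]}

```bash
mkdir -p pics && cat > h.py <<'E'
import numpy as np, cv2
from rig import env, viewer
def shot(n, f=None):
    d=viewer.get_image(n)
    if f: cv2.imwrite('pics/'+f, d['img'][...,::-1])
    return d
def cam(d):
    R=cv2.Rodrigues(np.array(d['rvec'],float))[0]; t=np.array(d['tvec'],float).ravel(); return R,t
def ray(d,uv):
    R,t=cam(d)
    p=cv2.undistortPoints(np.array(uv,float).reshape(-1,1,2),np.array(d['camera_matrix']),np.array(d['distortion'],float)).reshape(-1,2)
    v=np.c_[p,np.ones(len(p))]
    return -R.T@t, v@R, v
def onz(d,uv,z):
    c,v,_=ray(d,uv); return c+v*((z-c[2])/v[:,2])[:,None]
def bydepth(d,uv):
    c,v,_=ray(d,uv); uv=np.array(uv,int).reshape(-1,2)
    return c+v*d['depth'][uv[:,1],uv[:,0]][:,None]
E
python3 - <<'E'
from h import *
a=shot('top','top.png'); b=shot('side','side.png')
np.set_printoptions(precision=3,suppress=True)
for d in(a,b): print(cam(d)[0],ray(d,[[320,240]])[0])
o=env.observe(); print(o['position'],o['tool_rot'],o['time_s'],env.pinch_z)
E
```

```text
[[-0.023 -0.999 -0.025]
 [-0.983  0.027 -0.18 ]
 [ 0.181  0.02  -0.983]] [ 0.341 -0.035  1.248]
[[ 0.997 -0.077 -0.016]
 [-0.057 -0.57  -0.82 ]
 [ 0.054  0.818 -0.573]] [ 0.485 -0.976  0.81 ]
[ 0.168 -0.524  0.231] [[ 0.952  0.305 -0.   ]
 [ 0.305 -0.952  0.001]
 [ 0.    -0.001 -1.   ]] 0.1 0.0187
```

View pics/top.png

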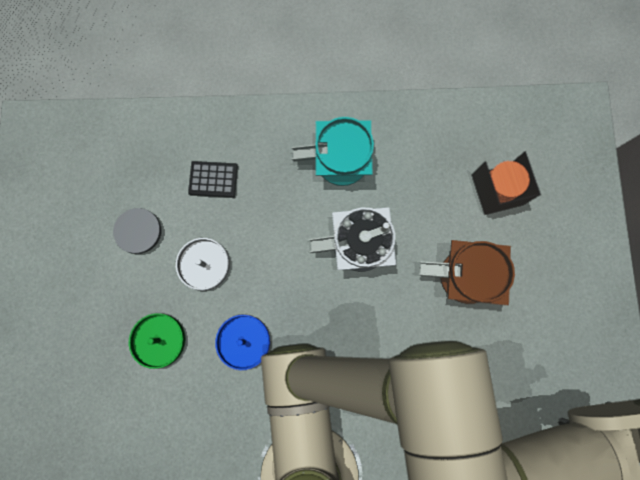

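View pics/side.png

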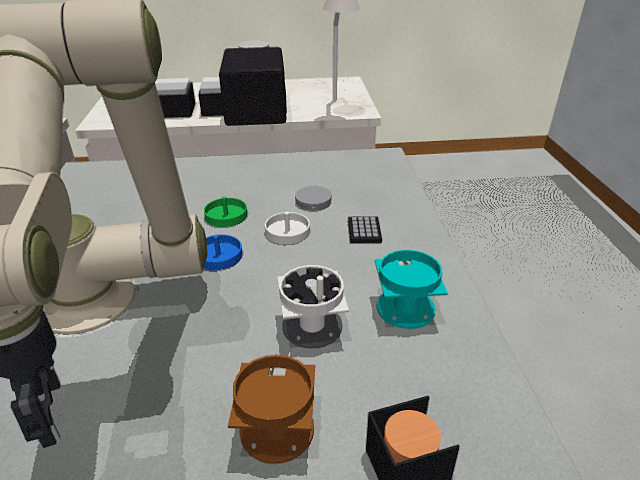

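The top view shows the white dish at (203,265), with its post near (204,264). The aluminium feeder is at (364,238), its chute lip at about (312,245) and its pin at about (388,231). The blue, green, brown and turquoise look-alikes are clear of the path between dish and feeder.

```bash
python3 - <<'E'
from h import *
np.set_printoptions(precision=4,suppress=True)
a=shot('top')
vv,uu=np.mgrid[0:480,0:640]
uv=np.c_[uu.ravel(),vv.ravel()]
P=bydepth(a,uv).reshape(480,640,3); Z=P[...,2]
def box(u0,u1,v0,v1): return (uu>u0)&(uu<u1)&(vv>v0)&(vv<v1)
F=box(295,410,195,283); D=box(165,240,228,300)
# square + ring outline
m=(F&(Z>.09)).astype(np.uint8); 
c=max(cv2.findContours(m,0,1)[0],key=cv2.contourArea).reshape(-1,2)
q=onz(a,c,.1)[:,:2]; r=cv2.minAreaRect((q*1000).astype(np.float32)); print('square',r)
s=P[(F&(Z>.115)&(Z<.13))][:,:2]; print('ring ctr', cv2.minEnclosingCircle((s*1000).astype(np.float32)))
s=P[F&(Z>.16)]; print('pin top',len(s),s.mean(0) if len(s) else 0, Z[F].max())
s=P[F&(Z>.15)]; print('pin',len(s),s.mean(0) if len(s) else 0)
ch=P[box(300,334,225,265)&(Z>.03)&(Z<.09)]; print('chute',len(ch),ch.min(0),ch.max(0))
m=box(300,334,225,265)&(Z>.03)&(Z<.09)
c=np.argwhere(m)[:,::-1]; print(cv2.boxPoints(cv2.minAreaRect(c.astype(np.float32))))
for u in range(306,336,4):
  k=m&(uu==u); print(u, P[k].mean(0) if k.any() else None)
# dish
m=(D&(Z>.015)).astype(np.uint8)
c=max(cv2.findContours(m,0,1)[0],key=cv2.contourArea).reshape(-1,2)
q=onz(a,c,.028)[:,:2]; e=cv2.fitEllipse((q*1000).astype(np.float32)); print('dish',e)
s=P[D&(Z>.045)]; print('post',len(s),s.mean(0),s[:,2].max())
E
python3 - <<'E'
import cv2
i=cv2.imread('pics/top.png')[195:285,290:410]
cv2.imwrite('pics/c1.png',cv2.resize(i,None,fx=6,fy=6,interpolation=2))
E
```

```text
square ((540.731201171875, -139.76510620117188), (142.6627197265625, 143.4315643310547), 3.352800130844116)
ring ctr ((538.1572875976562, -138.34617614746094), 69.80179595947266)
pin top 68 [ 0.4554 -0.1144  0.6632] 1.2476987526953836
pin 76 [ 0.4651 -0.1212  0.6097]
chute 344 [ 0.514  -0.068   0.0451] [ 0.5486 -0.0077  0.0831]
[[307.3494 238.6201]
 [332.8952 235.214 ]
 [334.7991 249.4934]
 [309.2533 252.8996]]
306 None
310 [ 0.5339 -0.0121  0.0566]
314 [ 0.5312 -0.0217  0.0567]
318 [ 0.5318 -0.0314  0.0586]
322 [ 0.5323 -0.0411  0.0614]
326 [ 0.533  -0.0508  0.0631]
330 [ 0.5335 -0.0603  0.0661]
334 None
dish ((497.54217529296875, 257.10797119140625), (126.91560363769531, 129.46798706054688), 149.34121704101562)
post 64 [0.4339 0.1383 0.5436] 1.2476987526953836
```

View pics/c1.png

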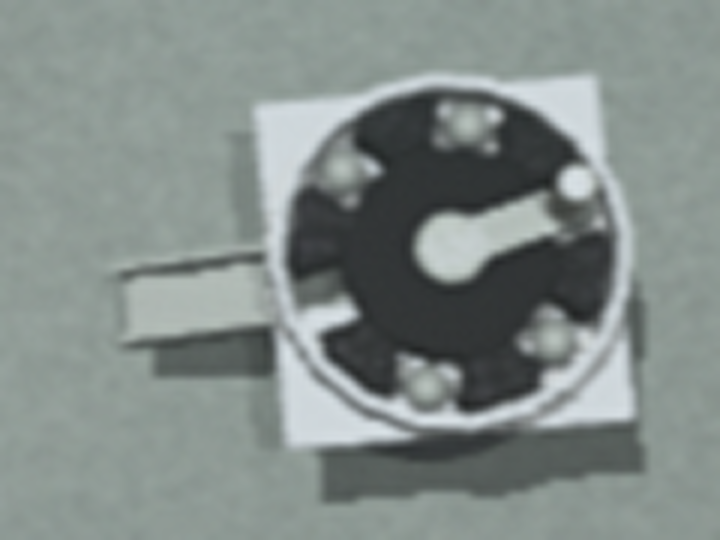

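The crop shows the chute running left, with its lip near px (310.5,246). The ring centre is at about px (365.8,237.2) and the pin top at px (386,225.3). The empty pocket is slightly below the chute axis, and the other five pockets hold balls.

```bash
python3 - <<'E'
from h import *
np.set_printoptions(precision=4,suppress=True)
a=shot('top'); b=shot('side')
c=onz(a,[[365.8,237.2]],.123)[0]; p=onz(a,[[386,225.3]],.175)[0]; h=onz(a,[[365.8,236.2]],.13)[0]
lip=onz(a,[[310.5,246.2]],.0485)[0]
th=np.radians(3.35); y=np.array([-np.sin(th),np.cos(th)])
print('ring',c,'pin',p,'hub',h,'lip',lip, 'lip-ring',lip[:2]-c[:2], np.linalg.norm(lip[:2]-c[:2]))
for cc in(c,h): print('pin r',np.linalg.norm(p-cc),'ang of -pin rel y deg',np.degrees(np.arctan2(*(cc-p)[[1,0]])-np.arctan2(y[1],y[0])))
print('place',c[:2]+y*.172)
for n,(u,v) in {'d':(203,265)}.items(): print(n,onz(a,[[u,v]],.0))
# post and dish via side depth
vv,uu=np.mgrid[0:480,0:640]
P=bydepth(b,np.c_[uu.ravel(),vv.ravel()]).reshape(480,640,3); ok=b['depth']>0
s=P[ok&(abs(P[...,0]-.4975)<.03)&(abs(P[...,1]-.257)<.03)&(P[...,2]>.035)]; print('post side',len(s),s.mean(0) if len(s) else 0)
s=P[ok&(abs(P[...,0]-.539)<.07)&(abs(P[...,1]+.138)<.07)&(P[...,2]>.14)]; print('pin side',len(s),s.mean(0),s.max(0))
Pt=bydepth(a,np.c_[uu.ravel(),vv.ravel()]).reshape(480,640,3); ok=a['depth']>0
for nm,x0,y0,r,z in (('post',.4975,.257,.03,.045),('pin',.539,-.138,.07,.14)):
  s=Pt[ok&(abs(Pt[...,0]-x0)<r)&(abs(Pt[...,1]-y0)<r)&(Pt[...,2]>z)]; print(nm,'top',len(s),s.mean(0) if len(s) else 0)
o=env.observe(); T=o['tool_rot']
for nm,t in (('dish',[.4975,.257,.2]),): print(nm, T.T@(np.array(t)-o['position']))
E
```

```text
ring [ 0.5354 -0.1411  0.123 ] pin [ 0.5516 -0.1813  0.175 ] hub [ 0.5365 -0.1406  0.13  ] lip [ 0.5297 -0.0131  0.0485] lip-ring [-0.0057  0.1281] 0.12822142375086254
pin r 0.06766429419092314 ang of -pin rel y deg 18.60605688400444
pin r 0.06253667494989387 ang of -pin rel y deg 16.990410989623705
place [0.5254 0.0306]
d [[0.4967 0.2603 0.    ]]
post side 51 [0.4982 0.2505 0.0539]
pin side 111 [ 0.5526 -0.1879  0.1616] [ 0.5593 -0.1784  0.1789]
post top 38 [0.4972 0.2566 0.0619]
pin top 50 [ 0.5505 -0.1808  0.1678]
dish [ 0.5521 -0.6429  0.0316]
```

The points agree with the given sizes: pin radius 44 mm, lip 128 mm from the axis, and post height right. The empty pocket is about 18° anticlockwise of the slot. Turning anticlockwise, balls should drop at about 30°, 90° and 150°. I'll start by moving above the dish.

Emit:
drive_tool --series '[[[0.552,-0.643,0.03],-75.6,0.06],[[0.552,-0.643,0.03],-75.6,0.06],[[0.552,-0.643,0.03],-75.6,0.06],[[0.552,-0.643,0.03],-75.6,0.06],[[0.552,-0.643,0.03],-75.6,0.06],[[0.552,-0.643,0.03],-75.6,0.06],[[0.552,-0.643,0.03],-75.6,0.06],[[0.552,-0.643,0.03],-75.6,0.06],[[0.552,-0.643,0.03],-75.6,0.06],[[0.552,-0.643,0.03],-75.6,0.06],[[0.552,-0.643,0.03],-75.6,0.06],[[0.552,-0.643,0.03],-75.6,0.06],[[0.552,-0.643,0.03],-75.6,0.06],[[0.552,-0.643,0.03],-75.6,0.06],[[0.552,-0.643,0.03],-75.6,0.06],[[0.552,-0.643,0.03],-75.6,0.06],[[0.552,-0.643,0.03],-75.6,0.06],[[0.552,-0.643,0.03],-75.6,0.06],[[0.552,-0.643,0.03],-75.6,0.06],[[0.552,-0.643,0.03],-75.6,0.06]]' --newtons 40

```text
time_s: 2.25
position: [0.497, 0.2561, 0.2014]
tool_rot: [[-0.058, 0.998, -0.0], [0.998, 0.058, -0.0], [-0.0, -0.0, -1.0]]
ft_force: [-0.5, 0.2, 0.5]
grip_width: 0.06
gripper_force: 0.0
```

Emit:
drive_tool --series '[[[0.0,0.0,0.04],0,0.06],[[0.0,0.0,0.08],0,0.06],[[0.0,0.0,0.12],0,0.06],[[0.0,0.0,0.145],0,0.06],[[0.0,0.0,0.16],0,0.06],[[0.0,0.0,0.167],0,0.06],[[0.0,0.0,0.167],0,0.06],[[0.0,0.0,0.167],0,0.0],[[0.0,0.0,0.167],0,0.0],[[0.0,0.0,0.167],0,0.0],[[0.0,0.0,0.167],0,0.0],[[0.0,0.0,0.167],0,0.0],[[0.0,0.0,0.167],0,0.0],[[0.0,0.0,0.167],0,0.0]]'

```text
time_s: 3.65
position: [0.4977, 0.2569, 0.0352]
tool_rot: [[-0.059, 0.998, 0.001], [0.998, 0.059, 0.0], [0.0, 0.001, -1.0]]
ft_force: [-0.5, -0.9, 6.0]
grip_width: 0.0126
gripper_force: 39.0
```

Gripped, with 39 N at a 12.6 mm opening. Next I lift 9 mm and carry the dish toward the chute, stopping short of it to look.

Emit:
drive_tool --series '[[[0.0,0.0,-0.005],0,0.0],[[0.0,0.0,-0.009],0,0.0],[[-0.02,0.0,-0.009],0,0.0],[[-0.05,0.005,-0.009],0,0.0],[[-0.08,0.01,-0.009],0,0.0],[[-0.11,0.016,-0.009],0,0.0],[[-0.13,0.016,-0.009],0,0.0],[[-0.14,0.016,-0.009],0,0.0],[[-0.14,0.016,-0.009],0,0.0],[[-0.14,0.016,-0.009],0,0.0]]'

```text
time_s: 4.65
position: [0.5213, 0.1187, 0.0433]
tool_rot: [[-0.059, 0.998, -0.0], [0.998, 0.059, 0.0], [0.0, -0.0, -1.0]]
ft_force: [0.7, 0.5, -4.6]
grip_width: 0.0124
gripper_force: 39.1
```

```bash
python3 - <<'E'
from h import *
np.set_printoptions(precision=4,suppress=True)
b=shot('side'); a=shot('top'); w=shot('wrist')
im=np.hstack([cv2.resize(b['img'][150:350,180:380],(400,400)),cv2.resize(a['img'][170:310,200:400][:, :],(400,400))])
cv2.imwrite('pics/c2.png',im[...,::-1])
vv,uu=np.mgrid[0:480,0:640]
P=bydepth(a,np.c_[uu.ravel(),vv.ravel()]).reshape(480,640,3); ok=a['depth']>0
s=P[ok&(abs(P[...,0]-.519)<.085)&(abs(P[...,1]-.12)<.085)&(P[...,2]>.02)&(P[...,2]<.045)]
print(len(s),s[:,:2].min(0),s[:,:2].max(0))
print(env.observe()['position'],env.observe()['ft_force'])
E
```

```text
101 [0.4642 0.0557] [0.5652 0.0908]
[0.5213 0.119  0.0433] [-0.6173  0.4297 -3.6188]
```

View pics/c2.png

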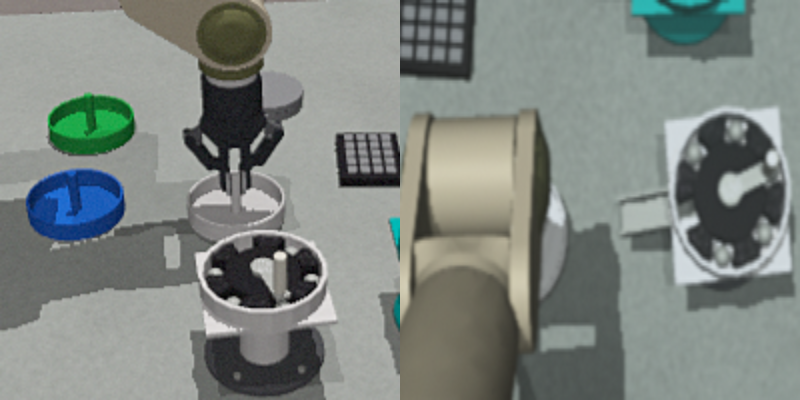

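The dish hangs level in the jaws with its post centred. Its near rim at y = 0.056 matches the TCP. Next I slide it under the lip, lower it and release.

Emit:
drive_tool --series '[[[-0.02,0.0,0.0],0,0.0],[[-0.04,0.0,0.0],0,0.0],[[-0.06,0.001,0.0],0,0.0],[[-0.075,0.001,0.0],0,0.0],[[-0.083,0.001,0.0],0,0.0],[[-0.083,0.001,0.0],0,0.0],[[-0.083,0.001,0.0],0,0.0],[[-0.083,0.001,0.004],0,0.0],[[-0.083,0.001,0.007],0,0.0],[[-0.083,0.001,0.008],0,0.0],[[-0.083,0.001,0.008],0,0.0],[[-0.083,0.001,0.008],0,0.0],[[-0.083,0.001,0.008],0,0.045],[[-0.083,0.001,0.008],0,0.045],[[-0.083,0.001,0.008],0,0.045],[[-0.083,0.001,0.008],0,0.045]]'

```text
time_s: 6.4
position: [0.5275, 0.0352, 0.0355]
tool_rot: [[-0.058, 0.998, 0.001], [0.998, 0.058, -0.0], [-0.0, 0.0, -1.0]]
ft_force: [0.4, 0.3, -0.1]
grip_width: 0.0451
gripper_force: 0.0
```

Emit:
drive_tool --series '[[[0.0,0.0,-0.03],0,0.045],[[0.0,0.0,-0.07],0,0.045],[[0.0,0.0,-0.115],0,0.045],[[0.0,0.0,-0.16],0,0.045],[[-0.03,0.0,-0.18],0,0.045],[[-0.07,0.004,-0.18],0,0.045],[[-0.11,0.008,-0.18],0,0.045],[[-0.15,0.011,-0.18],0,0.045],[[-0.15,0.011,-0.18],0,0.045],[[-0.15,0.011,-0.18],0,0.045]]'

```text
time_s: 7.4
position: [0.547, -0.1144, 0.2151]
tool_rot: [[-0.057, 0.998, -0.0], [0.998, 0.057, 0.0], [0.0, -0.0, -1.0]]
ft_force: [0.4, 0.3, -0.4]
grip_width: 0.0452
gripper_force: 0.0
```

```bash
python3 - <<'E'
from h import *
np.set_printoptions(precision=4,suppress=True)
b=shot('side'); w=shot('wrist')
im=np.hstack([cv2.resize(b['img'][150:350,180:380],(400,400)),cv2.resize(w['img'],(400,300),interpolation=3)[[*range(300)]+[299]*100]])
cv2.imwrite('pics/c3.png',im[...,::-1])
vv,uu=np.mgrid[0:480,0:640]
for n,d in(('side',b),('wrist',w)):
  P=bydepth(d,np.c_[uu.ravel(),vv.ravel()]).reshape(480,640,3); ok=d['depth']>0
  print(n,ray(d,[[320,240]])[0])
  for nm,x0,y0,r,lo,hi in (('post',.5275,.035,.025,.04,.07),('pin',.551,-.182,.02,.14,.18),('pintop',.551,-.182,.02,.172,.18),('rim',.5275,.035,.075,.024,.03)):
    s=P[ok&(abs(P[...,0]-x0)<r)&(abs(P[...,1]-y0)<r)&(P[...,2]>lo)&(P[...,2]<hi)]
    if len(s): print(nm,len(s),s.mean(0),s.min(0),s.max(0))
E
```

```text
side [ 0.485  -0.9758  0.8102]
post 52 [0.5276 0.0292 0.0582] [0.5213 0.0236 0.043 ] [0.5344 0.0385 0.0679]
pin 110 [ 0.5527 -0.1881  0.1617] [ 0.5466 -0.1935  0.1409] [ 0.5592 -0.1798  0.1777]
pintop 31 [ 0.5531 -0.1862  0.1752] [ 0.5467 -0.1923  0.1723] [ 0.5592 -0.1799  0.1777]
rim 133 [0.5259 0.0758 0.0273] [0.4653 0.0176 0.024 ] [0.5925 0.0998 0.0299]
wrist [ 0.5422 -0.0299  0.3587]
post 78 [0.5287 0.0277 0.0483] [0.523  0.0265 0.0401] [0.5341 0.0304 0.0607]
pin 1327 [ 0.5533 -0.1793  0.1639] [ 0.5467 -0.1901  0.14  ] [ 0.5603 -0.1751  0.177 ]
pintop 500 [ 0.5534 -0.1817  0.1753] [ 0.547  -0.1901  0.172 ] [ 0.5599 -0.1755  0.177 ]
rim 1378 [0.5291 0.001  0.0283] [ 0.4628 -0.0289  0.024 ] [0.5922 0.0366 0.03  ]
```

View pics/c3.png

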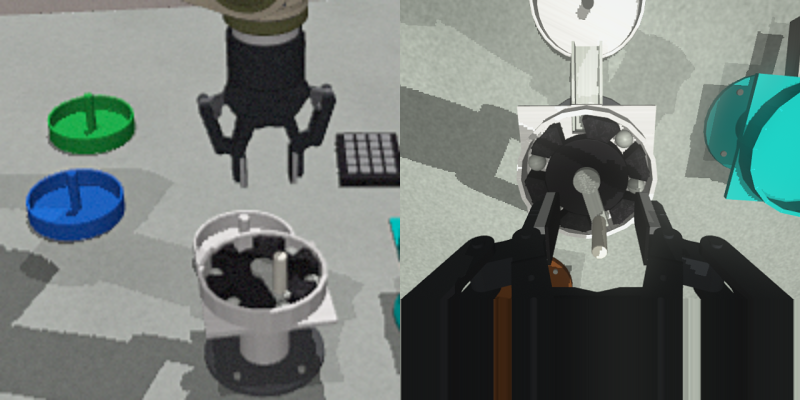

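The wrist view shows the dish squarely under the lip. Its measured centre is about (0.5275, 0.036), and the pin is at about (0.5535, −0.183). I'll measure the drum axis once more from here and work out the crank arc.

```bash
python3 - <<'E'
from h import *
from scipy.optimize import least_squares
np.set_printoptions(precision=4,suppress=True)
w=shot('wrist')
vv,uu=np.mgrid[0:480,0:640]
P=bydepth(w,np.c_[uu.ravel(),vv.ravel()]).reshape(480,640,3); ok=w['depth']>0
rr=np.hypot(P[...,0]-.537,P[...,1]+.1395)
s=P[ok&(rr>.055)&(rr<.08)&(P[...,2]>.1205)&(P[...,2]<.1255)][:,:2]
f=least_squares(lambda p:np.hypot(*(s-p[:2]).T)-p[2],[.537,-.139,.066],loss='soft_l1',f_scale=.001)
print(len(s),f.x)
c=f.x[:2]
s=P[ok&(rr<.016)&(P[...,2]>.125)&(P[...,2]<.135)]; print('hub',len(s),s.mean(0) if len(s) else 0)
p=np.array([.5535,-.183])
a0=np.arctan2(*(p-c)[::-1]); r=np.hypot(*(p-c)); print('r',r,'ang',np.degrees(a0),'alpha',np.degrees(a0)+180-93.35)
o=env.observe(); T=o['tool_rot']; print('to pin',T.T@np.r_[p-o['position'][:2],.138-o['position'][2]])
E
```

```text
7246 [ 0.5382 -0.1394  0.064 ]
hub 1490 [ 0.5391 -0.1401  0.1286]
r 0.04617869180119479 ang -70.68881556564438 alpha 15.96118443435563
to pin [-0.0704  0.0023  0.0774]
```

Emit:
drive_tool --series '[[[-0.03,0.001,0.0],0,0.045],[[-0.06,0.002,0.0],0,0.045],[[-0.07,0.002,0.0],0,0.045],[[-0.07,0.002,0.0],0,0.045],[[-0.07,0.002,0.025],0,0.045],[[-0.07,0.002,0.05],0,0.045],[[-0.07,0.002,0.068],0,0.045],[[-0.07,0.002,0.077],0,0.045],[[-0.07,0.002,0.077],0,0.045],[[-0.07,0.002,0.077],0,0.0],[[-0.07,0.002,0.077],0,0.0],[[-0.07,0.002,0.077],0,0.0],[[-0.07,0.002,0.077],0,0.0],[[-0.07,0.002,0.077],0,0.0],[[-0.07,0.002,0.077],0,0.0]]' --newtons 30

```text
time_s: 9.05
position: [0.5536, -0.1835, 0.1395]
tool_rot: [[-0.059, 0.998, 0.002], [0.998, 0.059, -0.001], [-0.001, 0.002, -1.0]]
ft_force: [-1.3, 2.7, 6.4]
grip_width: 0.0131
gripper_force: 29.4
```

```bash
cat > arc.py <<'E'
from h import *
o=env.observe(); T=o['tool_rot']; p=o['position']; c=np.array([.5384,-.1396])
print(p,o['ft_force'],o['grip_width'],o['gripper_force'],o['time_s'])
def arc(step,n):
    v=p[:2]-c; a0=np.degrees(np.arctan2(v[1],v[0])); r=np.hypot(*v); R=.045
    print('r',r,'ang',a0)
    for k in range(1,n+1):
        a=np.radians(a0+step*k); rk=r+(R-r)*min(1,k/5)
        q=T.T@np.r_[c+rk*np.array([np.cos(a),np.sin(a)])-p[:2],0]
        print(f"[[{q[0]:.4f}, {q[1]:.4f}, 0.0], 0, 0.0]",end=', ')
    print()
E
python3 -c "
from arc import *
arc(3,20)"
```

```text
[ 0.55357016 -0.1835346   0.13947525] [-1.31429302  2.7299599   6.40862461] 0.013053560936823012 29.392892718315125 9.05
r 0.0464799155583151 ang -70.9507340865746
[[0.0010, 0.0022, 0.0], 0, 0.0], [[0.0021, 0.0044, 0.0], 0, 0.0], [[0.0033, 0.0065, 0.0], 0, 0.0], [[0.0046, 0.0085, 0.0], 0, 0.0], [[0.0061, 0.0104, 0.0], 0, 0.0], [[0.0073, 0.0124, 0.0], 0, 0.0], [[0.0087, 0.0143, 0.0], 0, 0.0], [[0.0101, 0.0162, 0.0], 0, 0.0], [[0.0117, 0.0179, 0.0], 0, 0.0], [[0.0133, 0.0196, 0.0], 0, 0.0], [[0.0150, 0.0212, 0.0], 0, 0.0], [[0.0169, 0.0227, 0.0], 0, 0.0], [[0.0187, 0.0242, 0.0], 0, 0.0], [[0.0207, 0.0255, 0.0], 0, 0.0], [[0.0227, 0.0267, 0.0], 0, 0.0], [[0.0248, 0.0278, 0.0], 0, 0.0], [[0.0269, 0.0288, 0.0], 0, 0.0], [[0.0291, 0.0296, 0.0], 0, 0.0], [[0.0314, 0.0304, 0.0], 0, 0.0], [[0.0336, 0.0310, 0.0], 0, 0.0],
```

Emit:
drive_tool --series '[[[0.001,0.002,0.0],0,0.0],[[0.002,0.0045,0.0],0,0.0],[[0.0035,0.0065,0.0],0,0.0],[[0.0045,0.0085,0.0],0,0.0],[[0.006,0.0105,0.0],0,0.0],[[0.0075,0.0125,0.0],0,0.0],[[0.0085,0.0145,0.0],0,0.0],[[0.01,0.016,0.0],0,0.0],[[0.0115,0.018,0.0],0,0.0],[[0.0135,0.0195,0.0],0,0.0],[[0.015,0.021,0.0],0,0.0],[[0.017,0.0225,0.0],0,0.0],[[0.0185,0.024,0.0],0,0.0],[[0.0205,0.0255,0.0],0,0.0],[[0.0225,0.0265,0.0],0,0.0],[[0.025,0.028,0.0],0,0.0],[[0.027,0.029,0.0],0,0.0],[[0.029,0.0295,0.0],0,0.0],[[0.0315,0.0305,0.0],0,0.0],[[0.0335,0.031,0.0],0,0.0]]'

```text
time_s: 11.05
position: [0.5818, -0.1497, 0.1392]
tool_rot: [[-0.058, 0.998, -0.0], [0.998, 0.058, -0.003], [-0.003, -0.0, -1.0]]
ft_force: [-4.9, -8.3, 4.4]
grip_width: 0.0131
gripper_force: 29.9
```

```bash
python3 - <<'E'
from arc import *
arc(3,20)
w=shot('wrist'); b=shot('side')
im=np.hstack([cv2.resize(b['img'][150:350,180:380],(400,400)),cv2.resize(w['img'],(400,300),interpolation=3)[[*range(300)]+[299]*100]])
cv2.imwrite('pics/c4.png',im[...,::-1])
E
```

```text
[ 0.58182148 -0.14965023  0.13917056] [-4.8629296  -8.28406464  4.43385867] 0.013050923618747913 29.85363006591797 11.05
r 0.044569409294084594 ang -13.032059569493729
[[0.0022, 0.0007, 0.0], 0, 0.0], [[0.0045, 0.0012, 0.0], 0, 0.0], [[0.0068, 0.0017, 0.0], 0, 0.0], [[0.0091, 0.0020, 0.0], 0, 0.0], [[0.0115, 0.0022, 0.0], 0, 0.0], [[0.0138, 0.0022, 0.0], 0, 0.0], [[0.0162, 0.0021, 0.0], 0, 0.0], [[0.0185, 0.0018, 0.0], 0, 0.0], [[0.0209, 0.0015, 0.0], 0, 0.0], [[0.0232, 0.0010, 0.0], 0, 0.0], [[0.0254, 0.0004, 0.0], 0, 0.0], [[0.0277, -0.0004, 0.0], 0, 0.0], [[0.0299, -0.0012, 0.0], 0, 0.0], [[0.0320, -0.0022, 0.0], 0, 0.0], [[0.0341, -0.0033, 0.0], 0, 0.0], [[0.0362, -0.0044, 0.0], 0, 0.0], [[0.0381, -0.0057, 0.0], 0, 0.0], [[0.0400, -0.0071, 0.0], 0, 0.0], [[0.0419, -0.0086, 0.0], 0, 0.0], [[0.0436, -0.0102, 0.0], 0, 0.0],
```

View pics/c4.png

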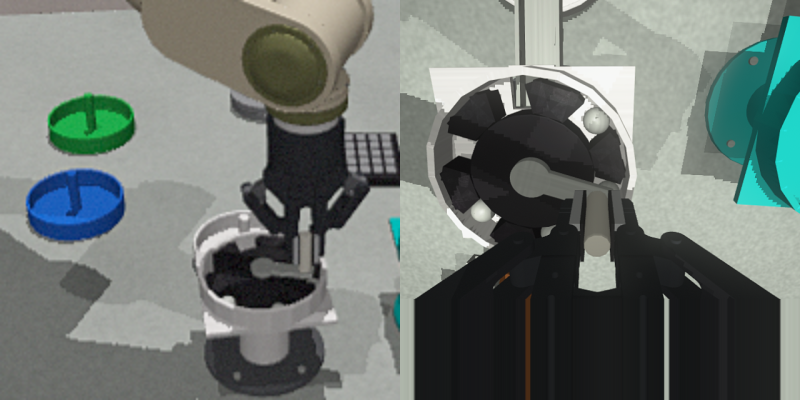

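Turned 58°: in the wrist view the pocket at the slot is now empty, so the first ball has left. The crank follows well. Next 60°.

Emit:
drive_tool --series '[[[0.002,0.0005,0.0],0,0.0],[[0.0045,0.001,0.0],0,0.0],[[0.007,0.0015,0.0],0,0.0],[[0.009,0.002,0.0],0,0.0],[[0.0115,0.002,0.0],0,0.0],[[0.014,0.002,0.0],0,0.0],[[0.016,0.002,0.0],0,0.0],[[0.0185,0.002,0.0],0,0.0],[[0.021,0.0015,0.0],0,0.0],[[0.023,0.001,0.0],0,0.0],[[0.0255,0.0005,0.0],0,0.0],[[0.0275,-0.0005,0.0],0,0.0],[[0.03,-0.001,0.0],0,0.0],[[0.032,-0.002,0.0],0,0.0],[[0.034,-0.0035,0.0],0,0.0],[[0.036,-0.0045,0.0],0,0.0],[[0.038,-0.0055,0.0],0,0.0],[[0.04,-0.007,0.0],0,0.0],[[0.042,-0.0085,0.0],0,0.0],[[0.0435,-0.01,0.0],0,0.0]]'

```text
time_s: 13.15
position: [0.5735, -0.1046, 0.1393]
tool_rot: [[-0.059, 0.998, 0.01], [0.998, 0.059, 0.001], [0.0, 0.01, -1.0]]
ft_force: [19.4, 7.5, -3.6]
grip_width: 0.0133
gripper_force: 29.3
```

```bash
python3 - <<'E'
from arc import *
arc(3,20)
w=shot('wrist'); b=shot('top')
im=np.hstack([cv2.resize(b['img'][170:310,200:400],(400,280))[[*range(280)]+[279]*120],cv2.resize(w['img'],(400,300),interpolation=3)[[*range(300)]+[299]*100]])
cv2.imwrite('pics/c5.png',im[...,::-1])
E
```

```text
[ 0.57346575 -0.10457807  0.13926507] [19.39953358  7.50295405 -3.6365301 ] 0.013338666049740523 29.3336820602417 13.15
r 0.04955948539743687 ang 44.964179003119334
[[0.0013, -0.0024, 0.0], 0, 0.0], [[0.0024, -0.0049, 0.0], 0, 0.0], [[0.0033, -0.0073, 0.0], 0, 0.0], [[0.0041, -0.0098, 0.0], 0, 0.0], [[0.0047, -0.0123, 0.0], 0, 0.0], [[0.0059, -0.0143, 0.0], 0, 0.0], [[0.0071, -0.0163, 0.0], 0, 0.0], [[0.0081, -0.0185, 0.0], 0, 0.0], [[0.0090, -0.0206, 0.0], 0, 0.0], [[0.0098, -0.0228, 0.0], 0, 0.0], [[0.0105, -0.0251, 0.0], 0, 0.0], [[0.0111, -0.0274, 0.0], 0, 0.0], [[0.0115, -0.0297, 0.0], 0, 0.0], [[0.0118, -0.0320, 0.0], 0, 0.0], [[0.0120, -0.0344, 0.0], 0, 0.0], [[0.0121, -0.0367, 0.0], 0, 0.0], [[0.0121, -0.0391, 0.0], 0, 0.0], [[0.0119, -0.0414, 0.0], 0, 0.0], [[0.0116, -0.0438, 0.0], 0, 0.0], [[0.0112, -0.0461, 0.0], 0, 0.0],
```

View pics/c5.png

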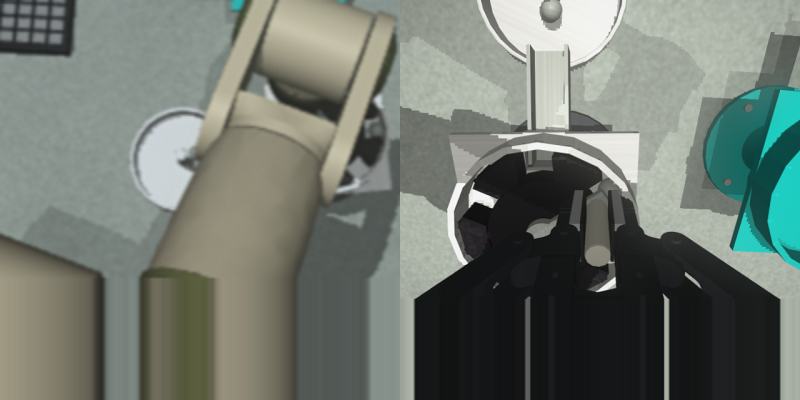

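The wrist view shows the crank led round, but the wrist force has risen to about 20 N. The firm pads drag on the turning pin, and the pin may have crept along them. I'll measure the pin, relax, re-centre, and turn the tool along with the crank from here.

```bash
python3 - <<'E'
from h import *
np.set_printoptions(precision=4,suppress=True)
w=shot('wrist')
vv,uu=np.mgrid[0:480,0:640]
P=bydepth(w,np.c_[uu.ravel(),vv.ravel()]).reshape(480,640,3); ok=w['depth']>0
im=w['img'].astype(int)
# image: pin bright vs black fingers
m=ok&(P[...,2]>.168)&(P[...,2]<.180)&(abs(P[...,0]-.5735)<.012)&(abs(P[...,1]+.108)<.02)
s=P[m]; print(len(s),s.mean(0),s.min(0),s.max(0))
c=np.array([.5384,-.1396]); p=(s.min(0)+s.max(0))[:2]/2; print(p-c,np.hypot(*(p-c)),np.degrees(np.arctan2(*(p-c)[::-1])))
# dish contents: anything in dish at ball height
rr=np.hypot(P[...,0]-.5275,P[...,1]-.036)
k=(ok&(rr<.058)&(rr>.012)&(P[...,2]>.012)&(P[...,2]<.03)).astype(np.uint8)
n,l,st,ct=cv2.connectedComponentsWithStats(k)
for i in range(1,n):
  if st[i,4]>15: print('blob',st[i,4],P[l==i].mean(0),P[l==i][:,2].max())
# balls in drum
k=(ok&(P[...,2]>.108)&(P[...,2]<.12)&(im.min(2)>110)&(np.hypot(P[...,0]-c[0],P[...,1]-c[1])<.06)).astype(np.uint8)
n,l,st,ct=cv2.connectedComponentsWithStats(k)
for i in range(1,n):
  if st[i,4]>20: print('drumball',st[i,4],P[l==i].mean(0))
cv2.imwrite('pics/w6.png',w['img'][...,::-1])
print(env.observe()['time_s'],env.observe()['q'])
E
```

```text
3496 [ 0.5738 -0.1046  0.1748] [ 0.5615 -0.1204  0.168 ] [ 0.5855 -0.0907  0.18  ]
[0.0351 0.034 ] 0.04889006148702736 44.11898853919127
blob 829 [0.5253 0.0168 0.0207] 0.02499275647380178
blob 868 [0.5457 0.0158 0.0206] 0.025256759322400735
drumball 23 [ 0.5825 -0.1047  0.1176]
13.3 [-22.0731  29.3447  77.7428   0.2877  72.4219 -25.5784]
```

View pics/w6.png

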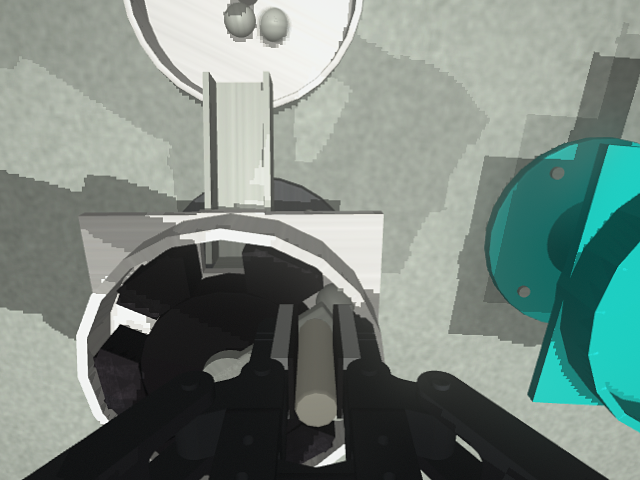

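The wrist view shows two balls in the dish, at (240,20) and (272,25). The pin top is at (316,409) between the fingers, with a ball waiting beside it at (330,295). I open the fingers a little to relax them.

Emit:
drive_tool --series '[[[0.0,0.0,0.0],0,0.03],[[0.0,0.0,0.0],0,0.03],[[0.0,0.0,0.0],0,0.03],[[0.0,0.0,0.0],0,0.03]]' --newtons 20

```text
time_s: 13.7
position: [0.5695, -0.1057, 0.1383]
tool_rot: [[-0.058, 0.998, -0.0], [0.998, 0.058, 0.0], [0.0, -0.0, -1.0]]
ft_force: [-0.7, -0.3, -0.3]
grip_width: 0.03
gripper_force: 0.0
```

```bash
cat > pin.py <<'E'
from h import *
np.set_printoptions(precision=4,suppress=True)
def pin(x,y):
    w=shot('wrist'); vv,uu=np.mgrid[0:480,0:640]
    P=bydepth(w,np.c_[uu.ravel(),vv.ravel()]).reshape(480,640,3); ok=w['depth']>0
    k=(ok&(abs(P[...,2]-.175)<.0025)&(np.hypot(P[...,0]-x,P[...,1]-y)<.02)&(w['img'].min(2)>85)).astype(np.uint8)
    n,l,st,ct=cv2.connectedComponentsWithStats(k); i=1+st[1:,4].argmax()
    cn=max(cv2.findContours((l==i).astype(np.uint8),0,1)[0],key=cv2.contourArea)
    (u,v),r=cv2.minEnclosingCircle(cn); p=onz(w,[[u,v]],.175)[0]; f=w['camera_matrix'][0][0]
    print('pin px',u,v,r,'r mm',r/f*(ray(w,[[320,240]])[0][2]-.175)*1000,'n',st[i,4],p)
    rr=np.hypot(P[...,0]-.5275,P[...,1]-.036)
    k=(ok&(rr<.058)&(rr>.012)&(P[...,2]>.012)&(P[...,2]<.03)).astype(np.uint8)
    n,l,st,_=cv2.connectedComponentsWithStats(k)
    for i in range(1,n):
        if st[i,4]>40: print('dish blob',st[i,4],P[l==i].mean(0))
    c=np.array([.5384,-.1396]); d=p[:2]-c; print('pin rel axis',d,np.hypot(*d),np.degrees(np.arctan2(d[1],d[0])))
    return p,w
E
python3 - <<'E'
from pin import *
p,w=pin(.5735,-.108); o=env.observe(); print(o['position'],o['ft_force'],o['grip_width'])
print('shift to pin',o['tool_rot'].T@np.r_[p[:2]-o['position'][:2],0])
E
```

```text
pin px 328.1428527832031 404.8928527832031 22.20120620727539 r mm 5.595448516177099 n 1360 [ 0.5742 -0.1117  0.175 ]
dish blob 835 [0.5253 0.0168 0.0207]
dish blob 771 [0.5729 0.0131 0.021 ]
pin rel axis [0.0358 0.0279] 0.045410874159406735 37.97384710770982
[ 0.5695 -0.1057  0.1383] [-0.0742 -0.5954 -0.2675] 0.03008125616879254
shift to pin [-0.0063  0.0043 -0.    ]
```

The pin is at 38° about the axis, at radius 45.4 mm, so the drum has turned 109°. It did creep 6 mm along the pads. Two balls are in the dish. I re-centre and regrip at 20 N.

Emit:
drive_tool --series '[[[-0.003,0.002,0.0],0,0.03],[[-0.006,0.0045,0.0],0,0.03],[[-0.006,0.0045,0.0],0,0.03],[[-0.006,0.0045,0.0],0,0.0],[[-0.006,0.0045,0.0],0,0.0],[[-0.006,0.0045,0.0],0,0.0],[[-0.006,0.0045,0.0],0,0.0]]' --newtons 20

```text
time_s: 14.45
position: [0.5741, -0.1117, 0.1383]
tool_rot: [[-0.058, 0.998, -0.001], [0.998, 0.058, -0.001], [-0.001, -0.001, -1.0]]
ft_force: [-3.2, -4.9, 1.5]
grip_width: 0.0133
gripper_force: 20.7
```

```bash
python3 -c "
from arc import *
arc(3.5,18)"
```

```text
[ 0.57410708 -0.11171082  0.13829803] [-3.19458483 -4.89883866  1.47248311] 0.013266262261280075 20.658026039600372 14.45
r 0.04530785649856705 ang 37.99178197136939
[[0.0022, -0.0017, 0.0], 0, 0.0], [[0.0043, -0.0035, 0.0], 0, 0.0], [[0.0062, -0.0054, 0.0], 0, 0.0], [[0.0081, -0.0075, 0.0], 0, 0.0], [[0.0098, -0.0097, 0.0], 0, 0.0], [[0.0114, -0.0119, 0.0], 0, 0.0], [[0.0129, -0.0142, 0.0], 0, 0.0], [[0.0142, -0.0166, 0.0], 0, 0.0], [[0.0154, -0.0191, 0.0], 0, 0.0], [[0.0164, -0.0216, 0.0], 0, 0.0], [[0.0173, -0.0242, 0.0], 0, 0.0], [[0.0180, -0.0269, 0.0], 0, 0.0], [[0.0186, -0.0296, 0.0], 0, 0.0], [[0.0190, -0.0323, 0.0], 0, 0.0], [[0.0192, -0.0350, 0.0], 0, 0.0], [[0.0192, -0.0378, 0.0], 0, 0.0], [[0.0191, -0.0405, 0.0], 0, 0.0], [[0.0188, -0.0433, 0.0], 0, 0.0],
```

Emit:
drive_tool --series '[[[0.002,-0.0015,0.0],-3.5,0.0],[[0.0045,-0.0035,0.0],-7,0.0],[[0.006,-0.0055,0.0],-10.5,0.0],[[0.008,-0.0075,0.0],-14,0.0],[[0.01,-0.0095,0.0],-17.5,0.0],[[0.0115,-0.012,0.0],-21,0.0],[[0.013,-0.014,0.0],-24.5,0.0],[[0.014,-0.0165,0.0],-28,0.0],[[0.0155,-0.019,0.0],-31.5,0.0],[[0.0165,-0.0215,0.0],-35,0.0],[[0.0175,-0.024,0.0],-38.5,0.0],[[0.018,-0.027,0.0],-42,0.0],[[0.0185,-0.0295,0.0],-45.5,0.0],[[0.019,-0.0325,0.0],-49,0.0],[[0.019,-0.035,0.0],-52.5,0.0],[[0.019,-0.038,0.0],-56,0.0],[[0.019,-0.0405,0.0],-59.5,0.0],[[0.019,-0.0435,0.0],-63,0.0]]'

```text
time_s: 16.25
position: [0.5299, -0.0957, 0.1383]
tool_rot: [[-0.917, 0.399, 0.0], [0.399, 0.917, -0.002], [-0.001, -0.002, -1.0]]
ft_force: [-0.4, -7.8, -2.6]
grip_width: 0.0134
gripper_force: 20.5
```

Emit:
drive_tool --series '[[[0.0,0.0,0.0],0,0.0],[[0.0,0.0,0.0],0,0.0],[[0.0,0.0,0.0],0,0.0],[[0.0,0.0,0.0],0,0.0],[[0.0,0.0,0.0],0,0.0],[[0.0,0.0,0.0],0,0.0],[[0.0,0.0,0.0],0,0.0],[[0.0,0.0,0.0],0,0.0],[[0.0,0.0,0.0],0,0.0],[[0.0,0.0,0.0],0,0.03],[[0.0,0.0,0.0],0,0.03],[[0.0,0.0,0.0],0,0.03],[[0.0,0.0,0.0],0,0.03]]'

```text
time_s: 17.55
position: [0.5301, -0.0946, 0.1384]
tool_rot: [[-0.916, 0.401, 0.0], [0.401, 0.916, 0.0], [-0.0, 0.0, -1.0]]
ft_force: [-0.4, 0.6, 0.2]
grip_width: 0.03
gripper_force: 0.0
```

```bash
python3 - <<'E'
from pin import *
o=env.observe(); print(o['position'],o['tool_rot'],o['ft_force'],o['grip_width'])
try: p,w=pin(*o['position'][:2])
except Exception as e: print(e); w=shot('wrist')
b=shot('side')
im=np.hstack([cv2.resize(b['img'][150:350,180:380],(320,320)),cv2.resize(w['img'],(427,320),interpolation=3)])
cv2.imwrite('pics/c7.png',im[...,::-1])
E
```

```text
[ 0.5301 -0.0946  0.1384] [[-0.9161  0.401   0.0002]
 [ 0.401   0.9161  0.0002]
 [-0.0001  0.0003 -1.    ]] [-0.4455  0.5602  0.2256] 0.029982277349435274
pin px 312.0531921386719 390.29254150390625 22.36275291442871 r mm 5.638141721654754 n 1267 [ 0.5314 -0.0953  0.175 ]
dish blob 667 [0.5225 0.0164 0.0204]
dish blob 1250 [0.5625 0.014  0.0203]
pin rel axis [-0.007   0.0443] 0.04483536457521023 99.01353536310262
```

View pics/c7.png

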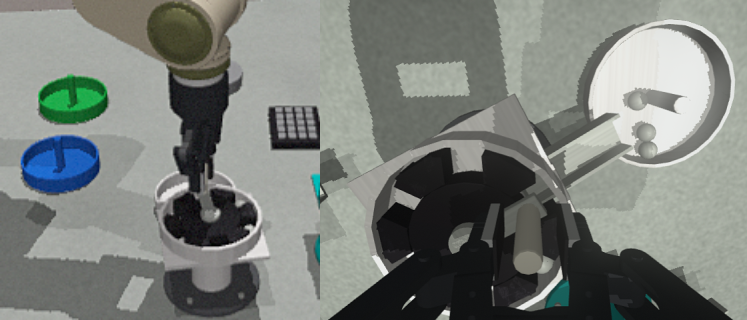

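The wrist view shows three balls in the dish. The drum is at about 170°, well short of the fourth drop. The fingers are open around the pin, so I lift away.

Emit:
drive_tool --series '[[[0.0,0.0,-0.01],0,0.03],[[0.0,0.0,-0.03],0,0.03],[[0.0,0.0,-0.06],0,0.03],[[0.0,0.0,-0.09],0,0.03],[[-0.0,0.0,-0.12],0,0.03],[[0.0,0.0,-0.15],0,0.03],[[0.0,0.0,-0.15],0,0.03],[[0.0,0.0,-0.15],0,0.03],[[0.0,0.0,-0.15],0,0.03]]'

```text
time_s: 18.55
position: [0.5296, -0.0947, 0.2875]
tool_rot: [[-0.916, 0.401, -0.002], [0.401, 0.916, 0.001], [0.002, -0.0, -1.0]]
ft_force: [0.3, -0.6, 0.4]
grip_width: 0.0301
gripper_force: 0.0
```

```bash
python3 - <<'E'
from pin import *
w=shot('wrist','w8.png'); print(env.observe()['position'],env.observe()['time_s'])
E
```

```text
[ 0.5296 -0.0947  0.2873] 18.6
```

View pics/w8.png

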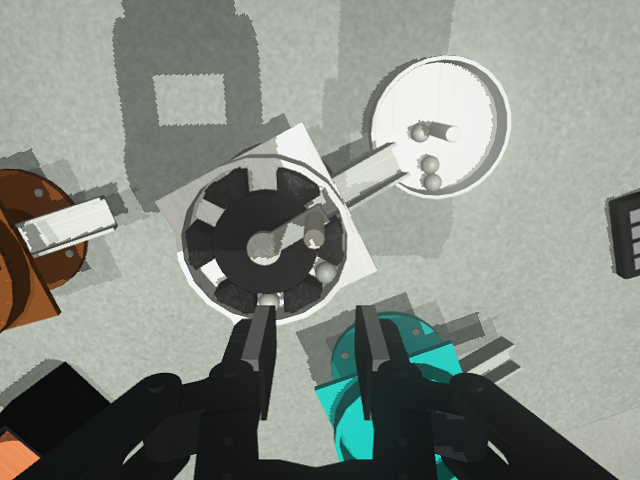

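Three balls lie in the dish, at (419,132), (430,163) and (433,182). The other two are still in the drum, at (325,271) and (268,300). The gripper is clear of everything, so I hand the job in.

```bash
python3 -c "
from rig import env
print(env.close_job())"
```

```text
the job is handed in; nothing more can be done
None
```

I handed the job in at about 18.6 s with the dish under the chute's end, three balls in it, two still in the drum and the gripper clear; no verdict came back from the judging.

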